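# Rinse the cleaning brush at the push-top dispenser and hang it up

### The job

Pick up the cleaning brush, dip its bristles into the steel dish on top of the push-top dispenser and press the dish gently right down to its stop with them for a moment, then lift the brush out so that the dish springs back up. Then hang the brush by its eye on the hook of the stand and, before you let go, tug it gently downward to make sure that the hook holds it; leave it hanging free, bristles down. The dispenser stays standing where it is, only the bristles may press the dish, and the other things on the bench stay where they are.

Things in the scene. Friction and masses are not known exactly. Their poses are not given: they have to be found in the camera images.
- brush: Cleaning brush, 185 mm long, 42 to 84 g, loose, lying flat. Grey handle 18 mm wide (y), 16 mm thick (z), from x = -35 to +59 mm; flat eye at its +x end, steel ferrule and pale stiff (rigid) bristles at its -x end. Origin on the underside of the handle (its axis runs at z = 8 mm), near the centre of mass. +x points along the handle from bristles to eye, z up while it lies
- brush_tip (a point): Centre of the flat end of the bristles, on the brush's axis, 83 mm from the brush's origin along -x. The bristles are a round bundle, 14 mm wide and 28 mm long, tapering to 9 mm over the last 6 mm. Axes as the brush
- brush_eye (a point): Centre of the hanging eye, a rectangular opening right through the brush along its z, 79 mm from the brush's origin along +x, on the brush's axis: 28 mm long (x), 22 mm wide (y), in a flat frame 8 mm thick (z) and 36 mm wide outside; its end bar runs from 94 to 102 mm from the brush's origin. Axes as the brush
- dispenser: Push-top solvent dispenser, a loose white bottle of 72 mm diameter, 0.44 to 0.72 kg, standing upright, with a grey collar and the steel dish on top (dish rim 143 mm above the bench when up). Origin at the centre of the underside, z up
- dish (a joint): Travel of the sprung dish in m: 0 fully up, grows as it is pressed down, 0.010 at its stop. The spring starts at about 2.4 N and reaches 6.4 N at the stop; it returns by itself
- dish_floor (a point): Centre of the inner floor of the round steel dish (moves with it), 131 mm above the bench when up. The dish is open at the top, about 58 mm wide inside at the rim, 46 mm across the flatter floor, its rim 12 mm above the floor; z up
- stand: Stand fixed to the bench: grey plate 150 x 100 x 10 mm, steel rod of 10 mm diameter, 290 mm high, and a clamp on it that carries the wire hook. Origin on the bench straight below the seat of the hook; +x points level from the hook's open side to the rod, which stands 95 mm from the origin. Plate from x = -20 to +130 mm
- hook_seat (a point): Top of the wire at the lowest part (seat) of the hook, where a hanging eye rests, 205 to 255 mm above the bench. Round steel wire of 5 mm diameter, bent in the x-z plane of the stand: it comes from the rod 16 mm above the seat, dips to the seat in a V of about 90 degrees and turns up again on the open (-x) side. Axes as the stand
- hook_tip (a point): Rounded upper end of the upturned free end of the hook, 18 mm from the seat towards -x of the stand and 26 mm above the seat. Axes as the stand
- petri_dish: Bystander: round shallow petri dish, 72 mm wide, 15 mm high, loose. Origin at the centre of its underside
- sample_pot: Bystander: sample pot with screw cap, 46 mm wide, 55 mm high, loose. Origin at the centre of its underside
- forceps: Bystander: steel forceps, 115 mm long, lying flat, loose. Origin below the middle
- scissors: Bystander: scissors, 206 mm long, lying flat, loose. Origin below the middle

How it is judged:
On the way, in this order (a step that is already met when the one before it is completed fails the run):
1. the held brush's bristles are in the dish and press it down to its stop (at least 9 of 10 mm) (value of joint dish above 0.009 m and contact force between brush and dispenser above 2 N and contact force between the fingers and brush above 1 N and horizontal distance between brush_tip and dish_floor below 0.027 m and z of brush_tip in the frame of dish_floor below 0.011 m), for 0.2 s.
2. the held brush is lifted out of the dish, which has sprung back up (value of joint dish below 0.0015 m and contact force between brush and dispenser below 0.1 N and contact force between the fingers and brush above 1 N and z of brush_tip in the frame of dish_floor above 0.014 m), for 0.1 s.
3. with the eye on the hook and the brush still held, it is tugged down: 2.5 to 15 N on the hook (contact force between brush and stand between 2.5 and 15 N and contact force between the fingers and brush above 1 N and distance between brush_eye and hook_seat below 0.026 m and z of brush_eye in the frame of hook_seat below -0.003 m), for 0.2 s.
At the end, for the whole second after the job is handed in: The brush hangs at rest (under 80 mm/s) by its eye in the seat of the hook, bristles down, its axis within 0.3 rad of vertical, released; the dish is up and the dispenser stands upright within 25 mm of where it was (distance between brush_eye and hook_seat below 0.024 m and z of brush_eye in the frame of hook_seat below -0.005 m and angle between brush's own x axis and vertical below 0.3 rad and contact force between brush and stand above 0.2 N and linear speed of brush below 0.08 m/s and contact force between the arm and brush below 0.05 N and value of joint dish below 0.0015 m and angle between dispenser's own z axis and vertical below 0.05 rad and distance of dispenser from where it was at the start of the episode below 0.025 m); the robot touches nothing.
It fails at once if the dish is pressed harder than gently (20 N) (contact force between brush and dispenser above 20 N).
It fails at once if the hook is strained by more than 25 N (contact force between brush and stand above 25 N).
It fails at once if the gripper presses on the dispenser (contact force between the arm and dispenser above 1 N).
It fails at once if the dispenser is shoved or tipped (distance of dispenser from where it was at the start of the episode above 0.03 m or angle between dispenser's own z axis and vertical above 0.2 rad).
It fails at once if a bystander is moved by more than 25 mm (distance of any of petri_dish, sample_pot, forceps, scissors from where it was at the start of the episode above 0.025 m).
It also fails if it takes over 61 s, if anything falls off the work surface, if the arm or the gripper's body presses on something with over 40 N, if the wrist force passes 120 N, or if a joint passes its speed limit or range.

### The arm

A 6-joint arm with a two-finger parallel gripper is mounted at the origin on a cart in front of the work surface, level with it; the furniture and walls round the work are solid. World frame = base frame: x ahead of the robot, y to its left, z up, the work surface at z = 0. Lengths are in m, angles in rad, forces in N, time in s.
With the tool pointing down it reaches from about 0.35 to 0.925 m from the base axis. Payload 6.4 kg.
Tool frame: the origin (TCP) lies midway between the tips of the shut fingers; the grasp point (between the pads) lies 19 mm behind it; z points along the fingers, y is the line along which they close (so a half turn about z gives the same grasp; the last joint's range is limited). The gripper opens to 85 mm and grips with 20 to 120 N. Pads are 22 mm wide; open, the fingers measure 114 mm over their backs; the gripper's body (76 mm by 85 mm) begins 54 mm behind the grasp point. The pads swing forward as they close: fully open they stand 13 mm farther back than shut.
Start: joints at [1.152, 0.245, 1.558, -0, 1.339, -0.174], TCP at [0.158, 0.631, 0.231] pointing down, gripper open.
Joint ranges: [-3.13, 3.13], [-1.02, 2.26], [0.13, 2.54], [-0.95, 4.09], [0.21, 2.88], [-2.74, 2.74]. Speed limits (rad/s): [2.57, 2.57, 3.14, 3.14, 3.14, 3.14].

### API

Orientations are given as [roll, pitch, yaw] about the fixed x, y, z axes, in that order (R = Rz(yaw) Ry(pitch) Rx(roll)).
In Python, from plant import manip gives the robot as it stands. Calls block until the motion is done:
- manip.reach(position, orientation): joint-space move of the TCP to a pose.
- manip.movel(position, v=0.15, rot=None, threshold=None): straight line of the TCP; rot=None keeps the orientation; v is the mean speed in m/s. With threshold (N) it stops when the force on the tool has changed by that much, and returns True; else False.
- manip.move_joints(angles): joint-space move.
- manip.command_gripper(opening, newtons=None): finger opening in m; newtons is the grip in N (None keeps the last); returns when the fingers have stopped.
- manip.pause(seconds).
- manip.ik(position, orientation): joint angles nearest the present ones, or None.
- manip.read_state(): the state.
- manip.snapshot(name): name is "scene" or "top" or "wrist"; returns a dict with "color" (384x512x3 uint8, blue, green, red), "vfov" (degrees; the focal length in pixels is half the picture's height over the tangent of half this angle, whatever the lens; pixels are square), "cx", "cy" (the principal point, pixels), "position" and "orientation" of the camera in the world. Camera axes: x right, y down, z forward; pixel columns grow to the right and rows downward; lengths in m; the calibration is good to about 2 mm. A picture is of the moment at which its call begins. There is no depth.
A pose or a line that the arm cannot do raises manip.MotionError and nothing moves.
- manip.close_job(): hands the job in; it is judged then, once.
The state is a dict: "time_s": time; "joint_pos": joint angles; "joint_vel": joint speeds; "joint_torque": joint torques, N m; "tcp_pos": TCP position; "tool_rot": TCP orientation; "contact_force": force on the tool from outside, world axes, zero at the start; "wrist_torque": the same for the moment, N m; "grip_width": finger opening in m; "finger_force": force on a finger pad.
Only numpy, scipy, OpenCV 4.12 (cv2) and the standard library are available. Lean on these libraries where they do the work, as an engineer would, in place of code of your own. Each camera call takes 0.05 s, during which the arm holds its last target. There are 200 camera calls.

## Working session

There is one attempt and no reset: what is moved stays moved. The work goes in short steps, each a Python script; the robot and the scene stay as the last script left them, time stands still between calls to the robot, and variables do not carry over. Pictures are saved under pics/ and viewed, at most 13 in all, crops included, and the job is handed in when it is done.

```bash
mkdir -p pics; ls
python3 - <<'E'
from plant import manip
import cv2
for n in("scene","top"):
    s=manip.snapshot(n); cv2.imwrite(f"pics/{n}0.png",s["color"]); print(n,s["vfov"],s["cx"],s["cy"],s["position"],s["orientation"])
print(manip.read_state())
E
```

```text
pics
plant.py
scene 47.80862240375719 252.20456215581095 193.98321406480224 [-0.35334379 -0.6555817   0.88721268] [-2.12579379e+00 -2.08831676e-03 -9.55271291e-01]
top 46.15920559434179 258.0249782226028 192.14102211341898 [0.42301009 0.01857487 1.33895899] [-3.02324027  0.00376296 -1.57142106]
{'time_s': 0.1, 'joint_pos': array([ 1.15190576e+00,  2.45734175e-01,  1.55892387e+00,  2.45076571e-05,
        1.33869198e+00, -1.74104590e-01]), 'joint_vel': array([ 7.30531142e-04, -8.90683929e-04, -2.76446089e-03,  1.32279072e-03,
       -7.66928528e-05, -6.60381167e-04]), 'joint_torque': array([-3.86666470e-04, -4.30671251e+01, -3.27127397e+01, -1.85868689e-04,
        2.90544398e-03, -1.83119141e-06]), 'tcp_pos': array([0.15730685, 0.63015133, 0.23027988]), 'tool_rot': array([-3.13986599e+00, -3.27901884e-04,  2.89680074e+00]), 'contact_force': array([-0.03144333,  0.24409367, -0.3569441 ]), 'wrist_torque': array([ 0.00400319, -0.02573162, -0.0135731 ]), 'finger_force': 0.0, 'grip_width': 0.08563577318648258}
```

View pics/scene0.png

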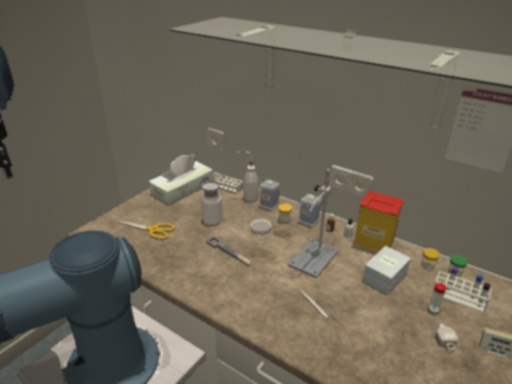

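View pics/top0.png

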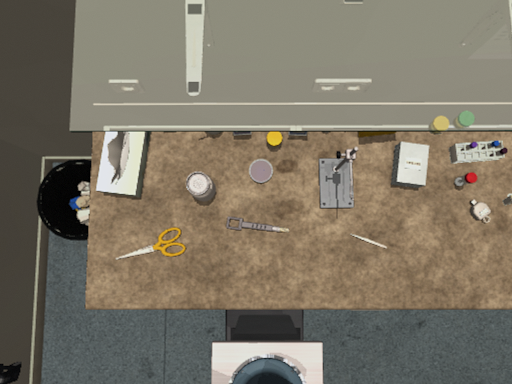

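The scene shows the brush at top-view (258,227), with the eye at the left end (235,224) and the bristle tip at (288,230). The dispenser is at (200,185), the stand plate at (337,183), the scissors at (155,245), the forceps at (370,241), the petri dish at (261,171) and the pot at (275,138). Next I'll zoom in on the stand.

```bash
cat > h.py <<'E'
import numpy as np, cv2, json
from scipy.spatial.transform import Rotation as R
from plant import manip
def ray(s,uv):
    f=s["color"].shape[0]/2/np.tan(np.radians(s["vfov"])/2)
    d=np.array([(uv[0]-s["cx"])/f,(uv[1]-s["cy"])/f,1.])
    d=R.from_euler("xyz",s["orientation"]).apply(d)
    return np.array(s["position"]),d/np.linalg.norm(d)
def onz(s,uv,z):
    o,d=ray(s,uv); return o+d*(z-o[2])/d[2]
def tri(views):
    A=np.zeros((3,3));b=np.zeros(3)
    for s,uv in views:
        o,d=ray(s,uv);P=np.eye(3)-np.outer(d,d);A+=P;b+=P@o
    p=np.linalg.solve(A,b)
    return p,[np.linalg.norm(np.cross(p-ray(s,uv)[0],ray(s,uv)[1])) for s,uv in views]
def proj(s,p):
    f=s["color"].shape[0]/2/np.tan(np.radians(s["vfov"])/2)
    c=R.from_euler("xyz",s["orientation"]).inv().apply(np.asarray(p)-s["position"])
    return c[0]/c[2]*f+s["cx"],c[1]/c[2]*f+s["cy"]
E
python3 - <<'E'
from h import *
t=manip.snapshot("top"); s=manip.snapshot("scene")
a=cv2.resize(t["color"][130:220,310:370],None,fx=6,fy=6,interpolation=cv2.INTER_CUBIC)
b=cv2.resize(s["color"][165:285,280:350],None,fx=4.5,fy=4.5,interpolation=cv2.INTER_CUBIC)
b=b[:540]; cv2.imwrite("pics/c1.png",np.hstack([a,b]))
P=lambda n,uv,z:print(n,onz(t,uv,z).round(3))
P("eye",(235,224),.008);P("tip",(288,230),.008);P("disp",(200,181),.14);P("petri",(261,171),.01);P("pot",(275,138),.05)
P("pl1",(320,158),.01);P("pl2",(352,157),.01);P("pl3",(354,207),.01);P("pl4",(322,208),.01);P("shelf@.5",(300,131),.5);P("sc",(155,245),.0);P("forc",(370,241),0)
# shelf front edge height: scene (172,30)->corner
p,e=tri([(s,(172,30)),(t,(70,130))]);print(p,e)
E
```

```text
eye [0.487 0.091 0.008]
tip [ 0.469 -0.065  0.008]
disp [0.596 0.179 0.14 ]
petri [0.645 0.015 0.01 ]
pot [ 0.736 -0.026  0.05 ]
pl1 [ 0.684 -0.162  0.01 ]
pl2 [ 0.687 -0.258  0.01 ]
pl3 [ 0.536 -0.26   0.01 ]
pl4 [ 0.534 -0.166  0.01 ]
shelf@.5 [ 0.64  -0.058  0.5  ]
sc [0.425 0.328 0.   ]
forc [ 0.437 -0.307  0.   ]
[0.61322308 0.32494211 0.62206741] [np.float64(0.003883309067604157), np.float64(0.0038833090676041915)]
```

View pics/c1.png

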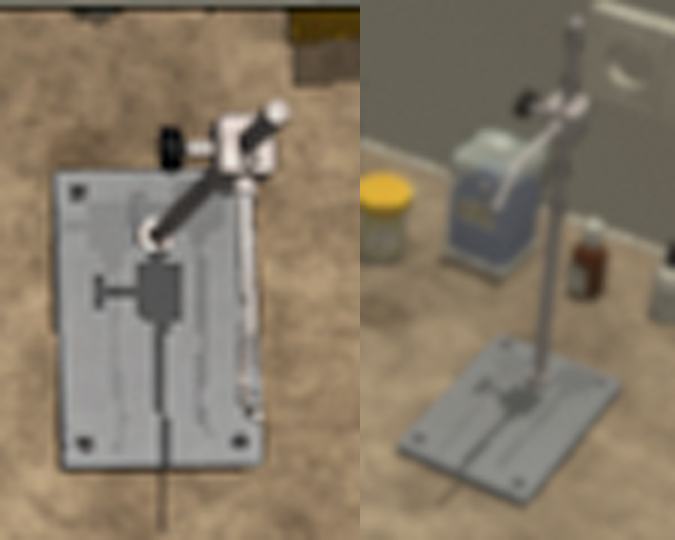

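The crop shows the hook opening toward the robot. Its free end is at top (351.7,198.3) and scene (310.4,211), and the rod is at the far side of the plate.

```bash
cat >> h.py <<'E'
def tool(ax,az,th,sgn=1):
    """tool rotation from brush x and z axes (world), tilt th toward bristles"""
    ax=np.array(ax,float);az=np.array(az,float);ax/=np.linalg.norm(ax)
    ay=np.cross(az,ax);ay/=np.linalg.norm(ay);az=np.cross(ax,ay)
    tz=-np.cos(th)*az-np.sin(th)*ax; ty=sgn*ay
    return R.from_matrix(np.c_[np.cross(ty,tz),ty,tz])
eul=lambda r:r.as_euler("xyz")
E
python3 - <<'E'
from h import *
t=manip.snapshot("top"); s=manip.snapshot("scene")
print("hooktip",tri([(t,(351.7,198.3)),(s,(310.4,211))]))
print("rodtop",tri([(t,(310+279/6,130+112/6)),(s,(280+215/4.5,165+22/4.5))]))
hook=np.array([.555,-.212,.23])
for th in (0,.3,.5,.8):
  for sg in (1,-1):
    r=[]
    for n,p,a,z in (("pick",[.478,.013,.03],[.018,.156,0],[0,0,1]),("dip",[.596,.179,.131+.085],[0,0,1],[-1,0,0]),("dipY",[.596,.179,.131+.085],[0,0,1],[-1,-.3,0]),("pre",hook+[-.06,0,-.06],[0,0,1],[-1,0,0]),("hang",hook+[0,0,-.1],[0,0,1],[-1,0,0])):
        q=manip.ik(p,eul(tool(a,z,th,sg))); r.append((n,None if q is None else np.round(q,2).tolist()))
    print(th,sg,*r)
# brush mask: view crop of brush at 8x
w=manip.snapshot("wrist");print(w["position"],w["orientation"],w["vfov"])
cv2.imwrite("pics/c2.png",cv2.resize(t["color"][210:240,220:295],None,fx=8,fy=8,interpolation=cv2.INTER_CUBIC))
E
```

```text
hooktip (array([ 0.54270019, -0.2144353 ,  0.22016947]), [np.float64(0.004103665900620467), np.float64(0.004103665900620349)])
rodtop (array([ 0.6492672 , -0.20911621,  0.30029521]), [np.float64(0.00045821992882803304), np.float64(0.00045821992882780395)])
0 1 ('pick', None) ('dip', [0.19, 0.12, 2.32, 3.39, 0.88, 1.41]) ('dipY', [-0.02, 0.08, 2.36, 2.74, 0.91, 1.83]) ('pre', [-1.08, 0.14, 2.45, 2.0, 1.32, 2.07]) ('hang', [-0.92, 0.36, 2.3, 2.16, 1.29, 1.96])
0 -1 ('pick', [-0.21, 0.14, 2.1, -0.0, 0.9, -0.1]) ('dip', [0.19, 0.12, 2.32, 3.39, 0.88, -1.73]) ('dipY', [-0.02, 0.08, 2.36, 2.74, 0.91, -1.32]) ('pre', [-1.08, 0.14, 2.45, 2.0, 1.32, -1.07]) ('hang', [-0.92, 0.36, 2.3, 2.16, 1.29, -1.18])
0.3 1 ('pick', None) ('dip', [0.18, -0.07, 2.3, 3.61, 0.39, 1.19]) ('dipY', [-0.01, -0.11, 2.34, 2.42, 0.44, 2.15]) ('pre', [-1.05, -0.12, 2.47, 1.72, 0.99, 2.4]) ('hang', [-0.9, 0.13, 2.33, 1.93, 0.92, 2.23])
0.3 -1 ('pick', [-0.05, 0.2, 2.06, -0.37, 0.94, 0.29]) ('dip', [0.18, -0.07, 2.3, 3.61, 0.39, -1.95]) ('dipY', [-0.01, -0.11, 2.34, 2.42, 0.44, -0.99]) ('pre', [-1.05, -0.12, 2.47, 1.72
[... 412 characters left out ...]
'hang', [-0.86, 0.03, 2.31, 1.65, 0.73, -0.61])
0.8 1 ('pick', [0.16, 0.42, 1.94, -0.83, 1.2, -2.38]) ('dip', [0.15, -0.12, 2.11, -0.28, 0.4, -1.2]) ('dipY', [0.04, -0.15, 2.14, 0.43, 0.44, -2.15]) ('pre', None) ('hang', None)
0.8 -1 ('pick', [0.16, 0.42, 1.94, -0.83, 1.2, 0.76]) ('dip', [0.15, -0.12, 2.11, -0.28, 0.4, 1.94]) ('dipY', [0.04, -0.15, 2.14, 0.43, 0.44, 0.99]) ('pre', [-0.89, -0.25, 2.32, 0.91, 0.76, 0.1]) ('hang', [-0.77, -0.02, 2.2, 1.02, 0.61, 0.03])
[0.08130544 0.64902473 0.37476374] [2.83044173e+00 6.92450991e-04 1.32546476e+00] 62.98090084051103<sys>:0: UserWarning: Gimbal lock detected. Setting third angle to zero since it is not possible to uniquely determine all angles.
```

View pics/c2.png

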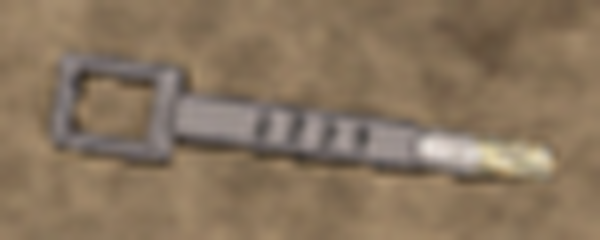

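The crop shows the brush's eye centre at top (234.4,223.5) and its bristle tip at (289,230). I'll refine this with wrist views of the brush and the hook.

```bash
python3 - <<'E' 2>&1 | grep -v Warn
from h import *
import pickle
D={}
r=tool([.018,.156,0],[0,0,1],0,-1)
def go(n,p,rr):
    try: manip.reach(p,eul(rr))
    except manip.MotionError as e: print(n,"ERR",e); return
    manip.pause(.3); D[n]=manip.snapshot("wrist"); print(n,D[n]["position"].round(3),manip.read_state()["time_s"])
go("w1",[.47,.04,.26],r)
go("w1b",[.52,.16,.36],r)
go("h1",[.46,-.14,.36],r)
go("h2",[.46,-.24,.36],r)
pickle.dump(D,open("w.pkl","wb"))
g=[D[k]["color"] for k in D]
m=np.vstack([np.hstack(g[:2]),np.hstack(g[2:4])]) if len(g)==4 else np.hstack(g)
cv2.imwrite("pics/m1.png",cv2.resize(m,(800,600),interpolation=cv2.INTER_AREA))
E
```

```text
w1 [0.479 0.118 0.404] 3.0833
w1b [0.529 0.236 0.503] 4.1333
h1 [ 0.469 -0.062  0.504] 5.65
h2 [ 0.469 -0.162  0.504] 6.4833
```

View pics/m1.png

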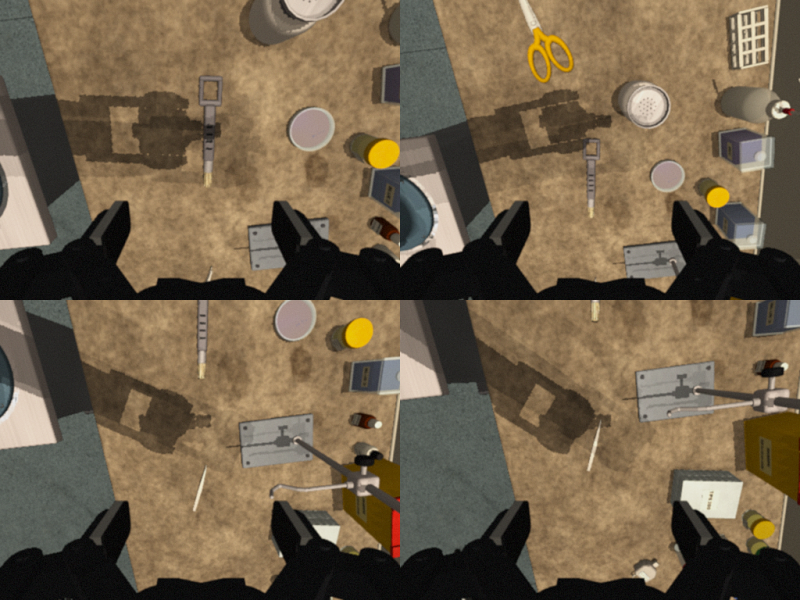

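The wrist views show the brush, dish and hook clearly. In the w1 pane the brush runs from (210,75) to (208,187). In h1 the hook tip is near (272,491), and in h2 near (668,413). I'll zoom into these.

Run:
```python
from h import *
import pickle
D=pickle.load(open("w.pkl","rb"))
def c(k,x,y,w,h,s): return cv2.resize(D[k]["color"][y:y+h,x:x+w],(w*s,h*s),interpolation=cv2.INTER_CUBIC)
out=np.zeros((600,800,3),np.uint8)
a=c("w1",240,90,50,155,3); out[:465,:150]=a
b=c("h1",320,190,130,70,4); out[:280,160:680]=b
e=c("h2",325,105,130,70,4); out[290:570,160:680]=e
cv2.imwrite("pics/m2.png",out)
# dish circle in w1b: bright area
g=cv2.cvtColor(D["w1b"]["color"],cv2.COLOR_BGR2GRAY)[95:175,270:360]
print(cv2.HoughCircles(cv2.GaussianBlur(g,(3,3),0),cv2.HOUGH_GRADIENT,1,20,param1=120,param2=15,minRadius=18,maxRadius=40))
cv2.imwrite("pics/d.png",g)
out2=cv2.resize(D["w1b"]["color"][95:175,270:360],None,fx=1.3,fy=1.3,interpolation=cv2.INTER_CUBIC); out[:104,683:800]=out2[:,:117]
cv2.imwrite("pics/m2.png",out)
```

```text
[[[46.5 39.5 27.2]]]
```

View pics/m2.png

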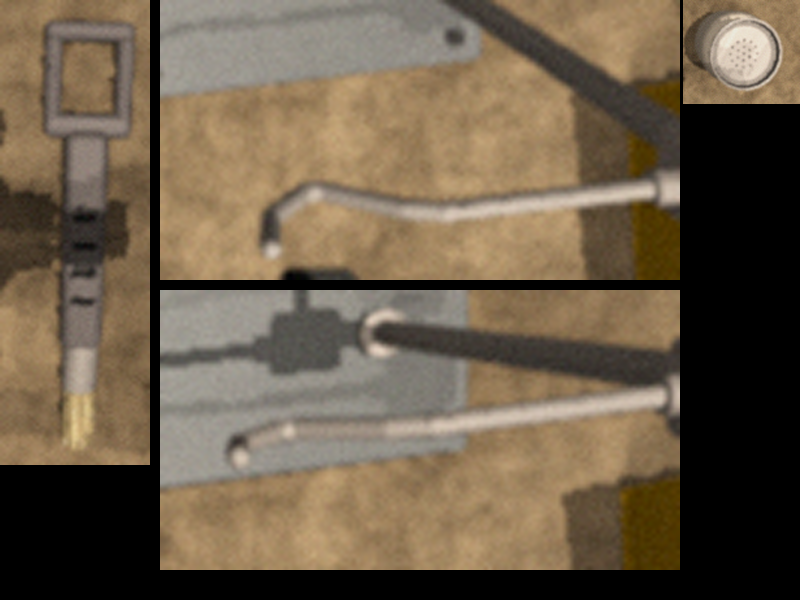

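Crop readings:
- **Hook tip:** h1 (347.8,252) and h2 (344.8,146.8).
- **Seat bend:** h1 (358.5,237.5) and h2 (357.3,140).
- **Brush:** eye w1 (270,116) and tip (265.7,239).
- **Dish centre:** w1b (317.5,135.5).

```bash
python3 - <<'E' 2>&1 | grep -v Warn
from h import *
import pickle
D=pickle.load(open("w.pkl","rb"))
t=manip.snapshot("top")
tip,e=tri([(D["h1"],(347.75,252)),(D["h2"],(344.75,146.75)),(t,(351.7,198.3))]);print("tip",tip,e)
print(tri([(D["h1"],(347.75,252)),(D["h2"],(344.75,146.75))]))
print("seat",tri([(D["h1"],(358.5,237.5)),(D["h2"],(357.25,140))]))
E=onz(D["w1"],(270,116),.008);T=onz(D["w1"],(265.7,239),.008);print("eye",E,"tip",T,np.linalg.norm(E-T))
print("top eye",onz(t,(234.4,223.5),.008),onz(t,(289,230),.008))
print("dish",onz(D["w1b"],(317.5,135.5),.143),"top",onz(t,(200,181),.143))
for q in [(0,0)]:pass
ax=(E-T);ax[2]=0;ax/=np.linalg.norm(ax);O=T+.083*ax
H=np.array([.555,-.212,.23]); dish=np.array([.596,.18,.131])
for th in (.6,.7,.8):
  for f in range(1):
    P=O-.008*ax; P[2]=.011
    print(th,"pick",np.round(manip.ik(P,eul(tool(ax,[0,0,1],th,-1))),2))
    for y in (-.3,0,.3,.6,.9):
      z=[-np.cos(y),-np.sin(y),0]
      for n,p in (("dip",dish+[0,0,.075]),("dipup",dish+[0,0,.13])):
        q=manip.ik(p,eul(tool([0,0,1],z,th,-1))); print(n,y,None if q is None else np.round(q,2))
    for y in (0,-.2,-.4):
      z=[-np.cos(y),-np.sin(y),0]
      for n,p in (("pre",H+[-.07,0,-.07]),("hang",H+[0,0,-.1])):
        q=manip.ik(p,eul(tool([0,0,1],z,th,-1))); print(n,y,None if q is None else np.round(q,2))
E
```

```text
tip [ 0.53826065 -0.20811124  0.23900138] [np.float64(0.00014586348882459125), np.float64(0.0008722241317615732), np.float64(0.0009998614784574025)]
(array([ 0.53874728, -0.20934646,  0.2370277 ]), [np.float64(3.416853120949739e-05), np.float64(3.416853120945758e-05)])
seat (array([ 0.55756318, -0.20930259,  0.20935375]), [np.float64(0.0002085677463099991), np.float64(0.00020856774630980256)])
eye [0.4925264  0.09520333 0.008     ] tip [ 0.46984408 -0.06797069  0.008     ] 0.16474296826359738
top eye [0.48816296 0.09325709 0.008     ] [ 0.46891686 -0.06765238  0.008     ]
dish [0.59194844 0.18846346 0.143     ] top [0.59548252 0.17860121 0.143     ]
0.6 pick [ 0.07  0.36  1.98 -0.69  1.05  0.64]
dip -0.3 None
dipup -0.3 None
dip 0 None
dipup 0 [ 0.17 -0.21  2.18 -0.58  0.25  2.24]
dip 0.3 [ 0.01 -0.15  2.24  1.17  0.26  0.25]
dipup 0.3 [ 0.01 -0.25  2.21  0.8   0.33  0.63]
dip 0.6 [-0.12 -0.11  2.21  1.25  0.61 -0.08]
dipup 0.6 [-0.12 -0.21  2.18  1.09  0.66  0.12]
dip 0.9 [-0.21 -0.01  2.11  1.18  0.93 -0.25]
dipup 0.9 [-0.21 -0.1   2.08  1.1   0.98 -0.12]
pre 0 [-0.99 -0.25  2.42  
[... 1074 characters left out ...]

dipup -0.3 [ 0.26 -0.1   2.01 -0.65  0.66  2.54]
dip 0 [ 0.16 -0.11  2.12 -0.3   0.38  1.96]
dipup 0 [ 0.16 -0.18  2.08 -0.23  0.5   1.89]
dip 0.3 [ 0.04 -0.13  2.14  0.46  0.42  0.95]
dipup 0.3 [ 0.04 -0.21  2.1   0.37  0.53  1.06]
dip 0.6 [-0.07 -0.1   2.12  0.81  0.65  0.36]
dipup 0.6 [-0.07 -0.18  2.07  0.71  0.73  0.48]
dip 0.9 [-0.15 -0.02  2.04  0.88  0.9   0.03]
dipup 0.9 [-0.15 -0.1   2.    0.82  0.97  0.14]
pre 0 [-0.91 -0.26  2.34  0.92  0.76  0.06]
hang 0 [-0.77 -0.02  2.2   1.02  0.61  0.03]
pre -0.2 [-0.84 -0.31  2.38  0.85  0.58  0.32]
hang -0.2 [-0.71 -0.05  2.24  0.96  0.43  0.28]
pre -0.4 [-0.74 -0.33  2.39  0.63  0.41  0.73]
hang -0.4 [-0.62 -0.06  2.24  0.66  0.25  0.77]
```

```bash
cat >> h.py <<'E'
TH=.75
E0=np.array([.4908,.0945,0]);T0=np.array([.4695,-.068,0])
AX=(E0-T0)/np.linalg.norm(E0-T0)
O0=((E0-.079*AX)+(T0+.083*AX))/2
XG=-.008   # grasp along brush x
E
python3 - <<'E' 2>&1 | grep -v Warn
from h import *
import pickle
D=pickle.load(open("w.pkl","rb"));t=manip.snapshot("top")
for n,s,(x,y,w,h),rr in (("w1b",D["w1b"],(270,95,90,80),(22,36)),("top",t,(175,160,50,50),(6,16))):
    k=6;g=cv2.resize(cv2.cvtColor(s["color"],cv2.COLOR_BGR2GRAY)[y:y+h,x:x+w],None,fx=k,fy=k,interpolation=cv2.INTER_CUBIC)
    c=cv2.HoughCircles(cv2.GaussianBlur(g,(9,9),0),cv2.HOUGH_GRADIENT,1,10,param1=80,param2=20,minRadius=rr[0]*k,maxRadius=rr[1]*k)
    for q in c[0][:3]: u=((q[0]+.5)/k-.5+x,(q[1]+.5)/k-.5+y);print(n,u,q[2]/k,onz(s,u,.143).round(4))
r=tool(AX,[0,0,1],TH,-1);tz=r.as_matrix()[:,2]
P=O0+XG*AX;P[2]=.011
manip.command_gripper(.05)
manip.reach(P-.09*tz,eul(r))
print(manip.movel(P,v=.06,threshold=8),manip.read_state()["tcp_pos"],P)
manip.command_gripper(.0,60)
st=manip.read_state();print(st["grip_width"],st["finger_force"],st["time_s"])
manip.movel(P+[0,0,.2],v=.15)
manip.pause(.2);st=manip.read_state();print(st["grip_width"],st["finger_force"],st["contact_force"],st["tcp_pos"],st["time_s"])
s=manip.snapshot("wrist");cv2.imwrite("pics/g1.png",s["color"])
E
```

```text
w1b (np.float32(316.16666), np.float32(134.83333)) 27.316666 [0.5905 0.1894 0.143 ]
w1b (np.float32(317.83334), np.float32(134.83333)) 25.85 [0.5924 0.1892 0.143 ]
w1b (np.float32(318.0), np.float32(136.66667)) 27.0 [0.5924 0.1871 0.143 ]
top (np.float32(196.66667), np.float32(182.5)) 11.883334 [0.5914 0.1875 0.143 ]
top (np.float32(198.5), np.float32(183.0)) 10.316667 [0.5901 0.1825 0.143 ]
top (np.float32(198.33333), np.float32(184.66667)) 12.783333 [0.5856 0.1829 0.143 ]
False [0.47966275 0.00750009 0.01125519] [0.47937021 0.00730089 0.011     ]
0.01609122410837549 58.830188512802124 10.6667
0.015763296686998354 58.54441523551941 [ 0.36227151  1.51355465 -0.71922042] [0.47908876 0.00725902 0.21033913] 12.35
```

View pics/g1.png

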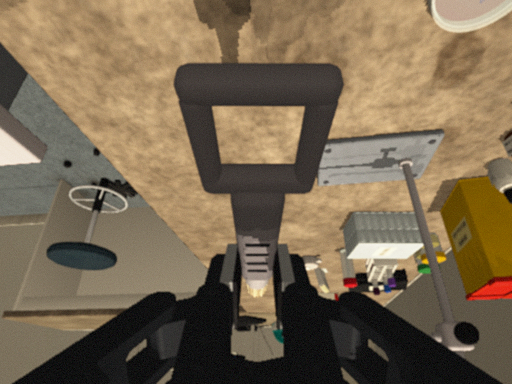

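The brush is held. The eye opening shows with corners near (214,107), (303,107), (296,164) and (219,164). I'll compare that with the prediction to get the in-hand pitch, then go to above the dish.

```bash
cat >> h.py <<'E'
# tcp position relative to brush origin on axis: XG along x, DZ along brush z
DZ=.003
def pose(ax,az,pt,xb,th=None):
    """TCP pos & euler so that the brush axis point at xb lies at pt"""
    ax=np.array(ax,float);az=np.array(az,float)
    return np.array(pt)+(XG-xb)*ax+DZ*az, eul(tool(ax,az,TH if th is None else th,-1))
def z_(y): return np.array([-np.cos(y),-np.sin(y),0])
UP=np.array([0,0,1.])
E
python3 - <<'E' 2>&1 | grep -v Warn
from h import *
s=manip.snapshot("wrist");st=manip.read_state()
Rt=R.from_euler("xyz",st["tool_rot"]);p=st["tcp_pos"]
# brush axes in tool frame
B=tool([1,0,0],[0,0,1],TH,-1).inv()
for dp in (-.1,0,.1):
  for x,y,zz in ((93,11,4),(93,-11,4),(65,11,4),(65,-11,4)):
    v=R.from_euler("y",dp).apply([(x/1000-XG),y/1000,zz/1000-DZ])
    print(dp,x,y,np.round(proj(s,p+Rt.apply(B.apply(v))),1))
dish=np.array([.592,.186,.131])
for y in (.6,): 
    P,e=pose(UP,z_(y),dish+[0,0,.07],-.083); manip.reach(P,e)
st=manip.read_state();print(st["tcp_pos"],P,st["time_s"],st["contact_force"])
a=manip.snapshot("scene")["color"][120:260,130:290];b=manip.snapshot("top")["color"][150:240,150:280]
cv2.imwrite("pics/g2.png",np.hstack([cv2.resize(a,(400,350),interpolation=cv2.INTER_CUBIC),cv2.resize(b,(400,350),interpolation=cv2.INTER_CUBIC)]))
E
```

```text
-0.1 93 11 [206.1 154. ]
-0.1 93 -11 [309.4 153.9]
-0.1 65 11 [220.3 204.3]
-0.1 65 -11 [294.9 204.3]
0 93 11 [209.2 116.7]
0 93 -11 [306.2 116.6]
0 65 11 [221.5 182.5]
0 65 -11 [293.6 182.5]
0.1 93 11 [212.5  87.1]
0.1 93 -11 [302.8  87. ]
0.1 65 11 [222.8 163.5]
0.1 65 -11 [292.2 163.5]
[0.58923362 0.1844147  0.27550498] [0.58952399 0.18430607 0.276     ] 13.7833 [-0.14013886 -0.31283573 -0.77004822]
```

View pics/g2.png

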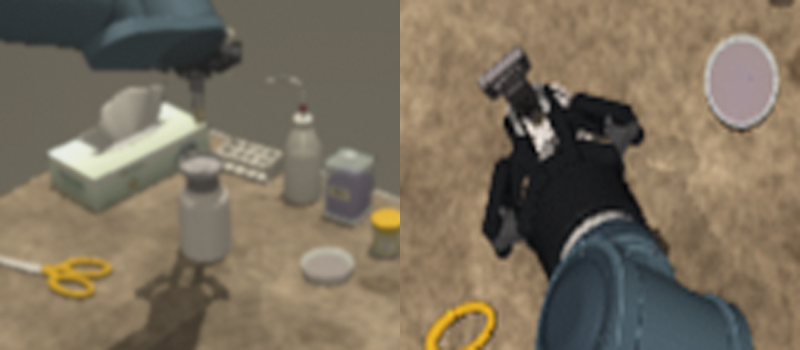

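In the scene pane the brush hangs over the dish, with the tip at about (198,122) above the dish centre at (203,160). Now I'll dip and press.

```bash
python3 - <<'E' 2>&1 | grep -v Warn
from h import *
s=manip.snapshot("wrist");st=manip.read_state()
cv2.imwrite("pics/g3.png",s["color"])
g=cv2.cvtColor(s["color"],cv2.COLOR_BGR2GRAY)
print("col258",g[50:230:3,258].tolist()); print("row135",g[135,180:340:4].tolist())
Rt=R.from_euler("xyz",st["tool_rot"]);p=st["tcp_pos"];B=tool([1,0,0],[0,0,1],TH,-1).inv()
for dp in (0,.05,.1):
    print(dp,[(x,zz,round(proj(s,p+Rt.apply(B.apply(R.from_euler("y",dp).apply([x/1000-XG,0,zz/1000-DZ]))))[1],1)) for x in(65,93,102) for zz in(-4,4)])
P0=st["tcp_pos"]; f0=st["contact_force"]
manip.movel(P0-[0,0,.060],v=.08)
st=manip.read_state();print("near",st["contact_force"]-f0)
hit=manip.movel(P0-[0,0,.095],v=.012,threshold=9)
for i in range(3):
    st=manip.read_state();print(hit,st["tcp_pos"]-P0,st["contact_force"]-f0,st["time_s"]);manip.pause(.15)
E
```

```text
col258 [101, 101, 97, 102, 98, 131, 145, 145, 146, 134, 129, 126, 112, 82, 65, 59, 55, 48, 41, 59, 92, 94, 92, 89, 92, 94, 87, 182, 164, 143, 144, 140, 137, 156, 170, 170, 161, 166, 134, 110, 60, 54, 70, 64, 70, 67, 55, 46, 85, 82, 84, 78, 58, 53, 50, 46, 51, 43, 42, 50]
row135 [106, 106, 60, 47, 51, 48, 49, 45, 48, 174, 243, 242, 241, 239, 237, 215, 146, 153, 165, 135, 164, 210, 109, 92, 93, 91, 93, 93, 90, 93, 53, 48, 47, 46, 53, 52, 42, 66, 88, 98]
0 [(65, -4, np.float64(166.1)), (65, 4, np.float64(187.4)), (93, -4, np.float64(99.4)), (93, 4, np.float64(124.3)), (102, -4, np.float64(67.9)), (102, 4, np.float64(93.9))]
0.05 [(65, -4, np.float64(157.8)), (65, 4, np.float64(177.6)), (93, -4, np.float64(86.6)), (93, 4, np.float64(108.6)), (102, -4, np.float64(53.6)), (102, 4, np.float64(76.0))]
0.1 [(65, -4, np.float64(150.2)), (65, 4, np.float64(168.4)), (93, -4, np.float64(75.5)), (93, 4, np.float64(94.6)), (102, -4, np.float64(41.7)), (102, 4, np.float64(60.7))]
near [-0.42080911  0.24763769  1.85487382]
True [ 0.00097268  0.00024403 -0.08072496] [-2.20003717 -0.34140194  6.74535128] 16.6167
True [ 0.00100264  0.00024307 -0.08053456] [-3.02634166 -0.59291074  6.86844683] 16.7667
True [ 0.00095587  0.0002577  -0.08055577] [-3.15651016 -0.2474871   6.673766  ] 16.9167
```

```bash
python3 - <<'E' 2>&1 | grep -v Warn
from h import *
st=manip.read_state();P=st["tcp_pos"];f=st["contact_force"]
hit=manip.movel(P-[0,0,.006],v=.012,threshold=3.5)
for i in range(3):
    st=manip.read_state();print(hit,st["tcp_pos"]-P,st["contact_force"],st["contact_force"]-f,st["time_s"]);manip.pause(.15)
a=manip.snapshot("scene")["color"][150:230,180:240];cv2.imwrite("pics/g4.png",cv2.resize(a,None,fx=7,fy=7,interpolation=cv2.INTER_CUBIC))
E
```

```text
True [ 0.00067077  0.00024293 -0.00022584] [-2.42683931 -0.62515612  5.95976772] [-0.85872141 -1.2890031   0.26989094] 17.3333
True [ 6.60139197e-04  2.56312930e-04 -7.03234711e-05] [-2.31420809 -0.74358586  5.16799171] [-0.74609019 -1.40743284 -0.52188507] 17.4833
True [ 6.55915971e-04  2.49304718e-04 -4.86141164e-05] [-1.76447242 -1.25671262  4.30234636] [-0.19635452 -1.9205596  -1.38753042] 17.6333
```

View pics/g4.png

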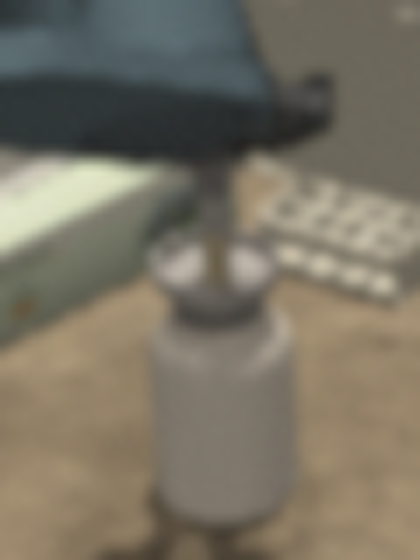

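The bristles are in the dish at about (215,265). The force reading is noisy, so I'll press in 1 mm steps with averaged force.

```bash
cat >> h.py <<'E'
def favg(n=10,dt=.02):
    v=[]
    for _ in range(n): manip.pause(dt); v.append(manip.read_state()["contact_force"])
    return np.mean(v,0)
E
python3 - <<'E' 2>&1 | grep -v Warn
from h import *
P=manip.read_state()["tcp_pos"]; f=favg();print(f,P)
for i in range(1,9):
    manip.movel(P-[0,0,.001*i],v=.015)
    f=favg();st=manip.read_state();print(i,f.round(2),st["tcp_pos"][2].round(4),st["finger_force"].round(1),st["time_s"])
    if f[2]>9.5: break
E
```

```text
[-2.51312188 -0.57245403  5.34250738] [0.59100162 0.1849685  0.19493207]
Traceback (most recent call last):
AttributeError: 'float' object has no attribute 'round'
```

```bash
python3 - <<'E' 2>&1 | grep -v Warn
from h import *
P=manip.read_state()["tcp_pos"]; f=favg();print(f,P)
for i in range(1,8):
    manip.movel(P-[0,0,.001*i],v=.015)
    f=favg();st=manip.read_state();print(i,f.round(2),st["tcp_pos"],st["finger_force"],st["time_s"])
    if f[2]>9.5: break
E
```

```text
[-2.46999995 -0.49133513  5.31283317] [0.59130848 0.18499999 0.19451454]
1 [-2.57 -0.48  6.58] [0.5918871  0.18503852 0.19457631] 59.406927770760376 19.0
2 [-3.49 -0.59  9.  ] [0.59245275 0.1851083  0.19457831] 59.55934988684021 19.4167
3 [-3.7  -0.42 11.89] [0.5930504  0.18512417 0.1945964 ] 59.75476309935857 19.8333
```

It is at the stop: z is constant and force rises to about 12.7 N. Now I'll lift it and go to the pre-hang pose.

```bash
cat >> h.py <<'E'
SEAT=np.array([.557,-.209,.2115])
E
python3 - <<'E' 2>&1 | grep -v Warn
from h import *
P=manip.read_state()["tcp_pos"]
manip.movel(P+[0,0,.09],v=.1); manip.pause(.25)
p1,e=pose(UP,z_(0),SEAT+[-.075,0,.10],.079)
p2,_=pose(UP,z_(0),SEAT+[-.05,0,.016],.079)
manip.reach(p1,e); manip.movel(p2,v=.12)
manip.pause(.3); st=manip.read_state();print(st["tcp_pos"]-p2,st["contact_force"],st["grip_width"],st["time_s"])
s=manip.snapshot("wrist");t=manip.snapshot("top");c=manip.snapshot("scene")
import pickle;pickle.dump((s,t,c),open("pre.pkl","wb"))
a=cv2.resize(s["color"][:300],(800,469))[:, 150:650]
b=cv2.resize(t["color"][150:230,315:375],None,fx=3.75,fy=3.75,interpolation=cv2.INTER_CUBIC)
d=cv2.resize(c["color"][170:260,270:345],None,fx=3,fy=3,interpolation=cv2.INTER_CUBIC)
out=np.zeros((600,800,3),np.uint8);out[:469,:500]=a;out[:300,510:735]=b;out[310:580,510:735]=d
cv2.imwrite("pics/p1.png",out)
E
```

```text
[ 0.00013357 -0.00028035  0.00063834] [-0.67991404 -0.14630627 -1.5063489 ] 0.016079757713180994 23.8583
```

View pics/p1.png

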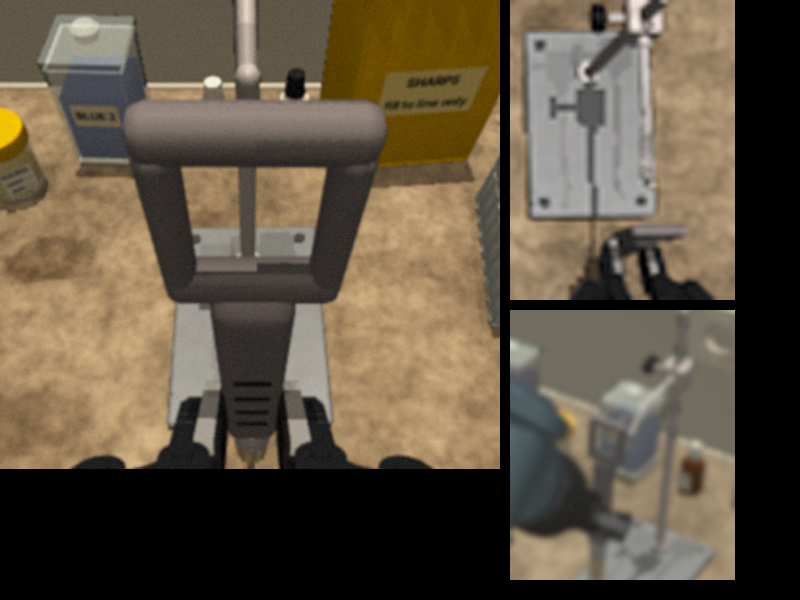

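The hook is laterally aligned with the eye: its tip is at pane (247,73) and the eye is centred at about (250,230). I'll check it numerically against the predictions.

```bash
python3 - <<'E' 2>&1 | grep -v Warn
from h import *
import pickle
s,t,c=pickle.load(open("pre.pkl","rb"))
print("tip pred",proj(s,SEAT+[-.018,0,.026]),"obs 254,46.7")
st=manip.read_state();Rt=R.from_euler("xyz",st["tool_rot"]);p=st["tcp_pos"];B=tool([1,0,0],[0,0,1],TH,-1).inv()
print("obs opening top (245..358?,105.5), bottom 167-175, outer top 64")
for dp in (0,.03,.06):
    print(dp,[(x,zz,np.round(proj(s,p+Rt.apply(B.apply(R.from_euler("y",dp).apply([x/1000-XG,0,zz/1000-DZ])))),1)) for x in(65,93,102) for zz in(-4,4)])
E
```

```text
tip pred (np.float64(254.30636474017024), np.float64(45.24329242332294)) obs 254,46.7
obs opening top (245..358?,105.5), bottom 167-175, outer top 64
0 [(65, -4, array([254.7, 167.9])), (65, 4, array([254.6, 189.2])), (93, -4, array([254.1, 101.9])), (93, 4, array([254. , 126.8])), (102, -4, array([253.8,  70.7])), (102, 4, array([253.7,  96.7]))]
0.03 [(65, -4, array([254.7, 162.8])), (65, 4, array([254.7, 183.2])), (93, -4, array([254.1,  93.9])), (93, 4, array([254. , 117.1])), (102, -4, array([253.9,  61.8])), (102, 4, array([253.7,  85.7]))]
0.06 [(65, -4, array([254.7, 158. ])), (65, 4, array([254.7, 177.4])), (93, -4, array([254.2,  86.6])), (93, 4, array([254.1, 108.1])), (102, -4, array([254. ,  53.8])), (102, 4, array([253.8,  75.6]))]
```

Predictions match within 2–3 mm, with the eye leaning about 0.03 rad forward. Inserting now.

```bash
python3 - <<'E' 2>&1 | grep -v Warn
from h import *
f0=favg();print("f0",f0)
for d in ((-.018,.016),(-.002,-.002),(-.002,-.008)):
    P,_=pose(UP,z_(0),SEAT+[d[0]-.0015,0,d[1]],.079)
    hit=manip.movel(P,v=.04,threshold=7)
    f=favg(5);print(d,hit,(f-f0).round(2),manip.read_state()["tcp_pos"]-P)
    if hit: break
else:
    P=manip.read_state()["tcp_pos"]
    for i in range(1,25):
        manip.movel(P-[0,0,.0007*i],v=.02); f=favg(5)-f0; st=manip.read_state()
        print(i,f.round(2),st["tcp_pos"].round(4),st["time_s"])
        if f[2]>5.5: break
    print(favg(15)-f0,st["grip_width"])
s=manip.snapshot("wrist");cv2.imwrite("pics/t1.png",s["color"])
E
```

```text
f0 [ 0.04944757 -0.0347852  -0.98516402]
(-0.018, 0.016) False [-0.2   0.16  0.52] [-1.83605972e-04  2.68191109e-05 -1.21555270e-04]
(-0.002, -0.002) False [0.07 0.12 0.44] [ 4.56556528e-05 -7.64460383e-05  1.65825287e-04]
(-0.002, -0.008) False [-0.15 -0.07  0.75] [-6.56987805e-05  2.43779515e-05 -1.13380158e-04]
1 [0.26 0.16 0.54] [ 0.5504 -0.209   0.1157] 26.725
2 [0.08 0.58 0.36] [ 0.5504 -0.2089  0.115 ] 27.0583
3 [0.01 0.06 0.31] [ 0.5504 -0.209   0.1143] 27.3917
4 [-0.16 -0.15  0.21] [ 0.5504 -0.209   0.1135] 27.725
5 [-0.2   0.41  0.28] [ 0.5504 -0.209   0.1129] 28.0583
6 [ 0.38 -0.03  0.67] [ 0.5505 -0.209   0.1122] 28.3917
7 [ 0.52 -0.2   1.02] [ 0.5505 -0.209   0.1116] 28.725
8 [ 0.88 -0.15  1.65] [ 0.5506 -0.2091  0.111 ] 29.0583
9 [ 1.02 -0.34  3.27] [ 0.5506 -0.2091  0.1103] 29.3917
10 [ 1.71 -0.17  4.91] [ 0.5507 -0.2092  0.1098] 29.725
11 [ 1.65 -0.76  5.83] [ 0.5507 -0.2092  0.109 ] 30.0583
[ 2.22446334 -0.45713163  6.03809369] 0.016012916778477358
```

View pics/t1.png

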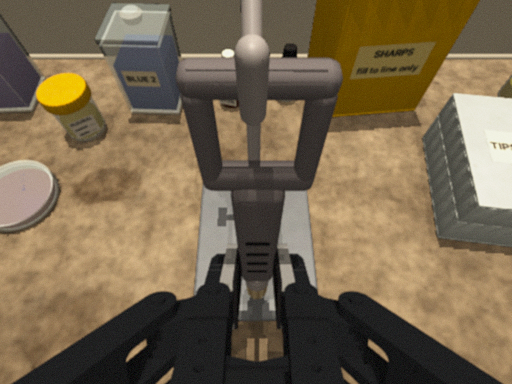

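The hook wire passes through the eye at (253,90), with the hook tip in front of the bar. The 6 N tug held. Now I'll relieve the load, release and back off.

```bash
python3 - <<'E' 2>&1 | grep -v Warn
from h import *
st=manip.read_state();P=st["tcp_pos"]+[-.0004,0,.0027]
manip.movel(P,v=.01);print(favg(10))
manip.command_gripper(.05); manip.pause(.3)
st=manip.read_state();tz=R.from_euler("xyz",st["tool_rot"]).as_matrix()[:,2]
manip.movel(st["tcp_pos"]-.12*tz,v=.08);manip.pause(2.5)
print(manip.read_state()["time_s"],favg(5))
s=manip.snapshot("wrist");c=manip.snapshot("scene")
d=cv2.resize(c["color"][150:270,180:360],None,fx=2,fy=2,interpolation=cv2.INTER_CUBIC)
o=np.zeros((384,880,3),np.uint8);o[:,:512]=s["color"];o[:240,516:876]=d;cv2.imwrite("pics/f1.png",cv2.resize(o,(800,349)))
E
```

```text
[ 1.32893124  0.31321518 -0.07779255]
35.85 [-0.2453667  -0.09431998  0.26910118]
```

View pics/f1.png

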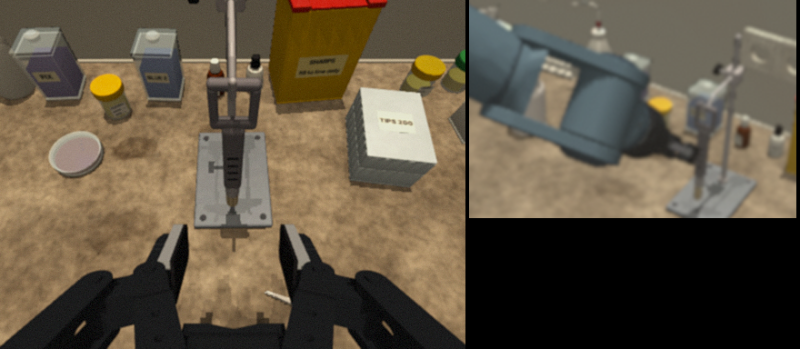

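The brush hangs on the hook bristles down (eye at (233,105), bristles at (232,200)), and the gripper is clear of it.

```bash
python3 -c "
from plant import manip
print(manip.close_job())"
```

```text
the job is handed in; nothing more can be done
None
```

The job is handed in: I pressed the dish to its stop with the bristles, lifted the brush out, hung it by its eye, tugged it with about 6 N and released it hanging bristles down; the verdict was not shown, and I did not check by camera that the dish sprang back or that the dispenser stayed put.

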